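# Tap a stuck bushing loose

### The job

The bushing in the grey stand is stuck. Take the short mallet and press or tap the knock-out bar lightly on its near and far brass pads in turn, switching sides whenever it jams, until the bar lies fully down, flat on the stand with both pads level; never put more than 24 N on the bar, and touch it with the mallet only. Then stand the mallet upright on its green rest pad again and let go, leaving the oil can, thumb screw and vee block where they are.

Things in the scene. Friction and masses are not known exactly. Their poses are not given: they have to be found in the camera images.
- stand: grey press-out stand fixed to the bench: bored plate 64 mm (x) by 130 mm (y) on two legs, with a raised round boss 60 mm across, its top 62 mm above the bench. Origin on the bench under its centre; its y axis runs along the knock-out bar, towards the robot. A brass bushing (28 mm across) is stuck in the bore and carries the bar on its head.
- rock: knock-out bar on the stuck bushing: bright steel, 106 mm long (y, towards the robot), 26 wide, 14 thick, a dark disc 23 mm across, 6 mm high, on its middle. Origin at the middle of its underside. At the start its middle is 13 to 16 mm above the boss, slightly cocked; fully down it lies flat on the hard boss. It stays where it is left.
- pad_near (a point): top of the domed brass pad (24 mm across) on the bar's near (+y) end, 42 mm from its middle, 18 mm above its underside; 80 mm above the bench when fully down. Pressed straight down here, the bar yields under 9 to 11 N and pivots about a point 22 mm beyond its middle until it is cocked 3.5 to 4.5 degrees (not the same both ways) and jams; jammed, or pressed in the middle, it needs over 25 N.
- pad_far (a point): the same for the pad on the bar's far (-y) end. When one side has jammed, pressing the other pad frees the bar: that pad slides down up to 9 mm before it jams the other way, while the first pad rises a little.
- mallet_mid (a point): short upright mallet, 136 mm tall, 0.25 kg, standing on its face on the green rest pad; this point is on its axis, half-way up, 68 mm above the face. Black rubber face 34 mm across, which gives a little, metal head up to 40 mm above the face, then a round wooden handle 22 mm across from 50 to 130 mm above the face; z axis up the handle.
- rest_pad: flat green pad 70 x 70 mm, 8 mm thick, fixed on the bench; origin at the centre of its underside
- tap_post: fixed grey post, 228 mm tall, on a round foot, between the rest pad and the stand; a bar through it, 12 mm thick and about 340 mm long, lies level along x, 155 to 175 mm above the bench, y 0.03 to 0.09 m: lift things well over it. Origin under its foot.
- oil_can: red oil can, 64 x 93 x 178 mm, bystander; origin under its centre
- thumb_screw: light grey thumb screw, 30 mm across, 29 mm tall, bystander; origin under its centre
- vee_block: small grey steel vee block, 50 x 50 mm, 34 mm tall, bystander; origin under its centre
Not all that is in view belongs to the job. What is shaped like the rest_pad but pink is not meant.

How it is judged (in metres and radians):
On the way, in this order (a step that is already met when the one before it is completed fails the run):
1. the mallet is lifted off its pad (height (world z) of mallet_mid above 0.096 m), for 0.1 s.
2. the bar lies fully down, both pads down (height (world z) of each of pad_near, pad_far below 0.0815 m), for 0.2 s.
At the end, for the whole second after the job is handed in: both pad tops are within 1.5 mm of their fully-down height (80 mm above the bench), and the mallet stands upright (within 6 degrees), released and still, on the green rest pad (all of step 2 and angle between mallet_mid's own z axis and vertical below 0.1 rad and height (world z) of mallet_mid between 0.073 and 0.081 m and x of mallet_mid in the frame of rest_pad between -0.035 and 0.035 m and y of mallet_mid in the frame of rest_pad between -0.035 and 0.035 m); the robot touches nothing.
It fails at once if the mallet presses the bar with more than 24 N (contact force between mallet and rock above 24 N).
It fails at once if the gripper or arm touches the bar (contact force between any of the fingers, the arm and rock above 1 N).
It fails at once if a bystander is moved by more than 3 cm (distance of any of oil_can, thumb_screw, vee_block from where it was at the start of the episode above 0.03 m).
It also fails if it takes over 72 s, if anything falls off the work surface, if the arm or the gripper's body presses on something with over 40 N, if the wrist force passes 120 N, or if a joint passes its speed limit or range.

### The arm

A 6-joint arm with a two-finger parallel gripper is mounted at the origin on a cart in front of the work surface, level with it; the furniture and walls round the work are solid. World frame = base frame: x ahead of the robot, y to its left, z up, the work surface at z = 0. Lengths are in m, angles in degrees, forces in N, time in s.
With the tool pointing down it reaches from about 0.25 to 0.725 m from the base axis. Payload 9.7 kg.
Tool frame: the origin (TCP) lies midway between the tips of the shut fingers; the grasp point (between the pads) lies 19 mm behind it; z points along the fingers, x is the direction in which the jaws open and shut, and the axes are right-handed (so a half turn about z gives the same grasp; the last joint's range is limited). The gripper opens to 85 mm and grips with 20 to 120 N. Pads are 22 mm wide; open, the fingers measure 114 mm over their backs; the gripper's body (76 mm by 85 mm) begins 54 mm behind the grasp point. The pads swing forward as they close: fully open they stand 13 mm farther back than shut.
Start: joints at [68.01, 4.979, 10.078, 95.1, 0, 90], TCP at [0.206, 0.51, 0.231] pointing down, gripper open.
Joint ranges: [-179.16, 179.16], [-48.56, 103.87], [-65.8, 70.77], [-126.05, 130.52], [-82.76, 87.17], [-180, 180]. Speed limits (degrees/s): [127.2, 127.2, 147.25, 180, 180, 180].

### API

Orientations are given as [roll, pitch, yaw] about the fixed x, y, z axes, in that order (R = Rz(yaw) Ry(pitch) Rx(roll)).
In Python, from workcell import bot, optics gives the robot as it stands.
- The arm moves only by the shell command python3 -m creep 'ROWS' [FORCE]. ROWS is JSON, a list of rows, each a list of 7 numbers: the shift along the tool's x, y, z in m, then the turn, a rotation vector about the tool's x, y, z in rad, then the opening, from 0 (shut) to 1 (fully open). A call has 1 to 8 rows; each row is the pose to reach, as a shift and turn from the pose commanded when the call began, along the tool's axes at that moment; what a row does not reach only later rows make up. A row lasts 1/10 s, in which the tool goes at most 50 mm and 8.59 degrees, less where a joint would pass 70% of its speed; a pose out of reach is approached as far as the arm can. A call with a gripper value outside its range is refused whole. The fingers move at their own pace and stop on an object; FORCE is the grip in N (left out, the last holds). Time passes only in rows, so rows that repeat a pose let the fingers close. It gives the time, the measured TCP pose, the force and the opening at its end, in the units of the state.
- bot.get_obs(): the state, without advancing time (a new reading comes with each control period).
- optics.camera(name): name is "side" or "top"; returns the picture (480x640x3 uint8, red, green, blue); there is no depth.
- optics.camera_params(name): a dict with "camera_matrix" (3x3 intrinsics, pixels), "D" ([k1, k2, p1, p2, k3] as OpenCV has them; the pictures are not rectified), "R" (3x3) and "t" (3): a world point X has camera coordinates R X + t. Camera axes: x right, y down, z forward; pixel columns grow to the right and rows downward; lengths in m; the calibration is good to about 2 mm. A picture is of the moment at which its call begins. camera_params takes no time and is no camera call.
- bot.job_done(): hands the job in, once; it reports no verdict.
The state is a dict: "time": time; "q": joint angles; "qd": joint speeds; "joint_efforts": joint torques, N m; "ee_pos": TCP position; "tcp_rot": TCP orientation; "wrist_force": force on the tool from outside, world axes, zero at the start; "torque": the same for the moment, N m; "opening": finger opening in m.
Only numpy, scipy, OpenCV 4.12 (cv2) and the standard library are available. Lean on these libraries where they do the work, as an engineer would, in place of code of your own. Each camera call takes 0.05 s, during which the arm holds its last target.

## Working session

There is one attempt and no reset: what is moved stays moved. The work goes in short steps, Python scripts to look and compute and a shell command to move; the robot and the scene stay as the last step left them, time stands still between calls to the robot, and variables do not carry over. Pictures are saved under pics/ and viewed, and the job is handed in when it is done.

```bash
ls; mkdir -p pics; python3 - <<'E'
from workcell import bot, optics
import cv2
print(bot.get_obs())
for n in ("side","top"):
    cv2.imwrite(f"pics/{n}0.png",optics.camera(n)[:,:,::-1])
    p=optics.camera_params(n);print(n,p)
E
```

```text
pics
{'time': 0.0, 'q': array([ 6.80124987e+01,  5.01068903e+00,  1.00339764e+01,  9.50982850e+01,
       -3.98682535e-04,  9.00009377e+01]), 'qd': array([-0.12451492,  0.08583044, -0.00037107, -0.06886133, -0.0662569 ,
       -0.06810361]), 'joint_efforts': array([-1.98580470e-03, -5.20403767e+01,  4.64796031e+01,  1.67921913e-02,
       -2.01810935e-04, -3.41937465e-06]), 'ee_pos': array([0.20584062, 0.50978827, 0.23058272]), 'tcp_rot': array([1.79999600e+02, 7.49976211e-02, 6.80115610e+01]), 'wrist_force': array([-0.3706503 , -0.82426509, -0.36477126]), 'torque': array([0.01075886, 0.04882517, 0.01129349]), 'opening': 0.08537926094552185}
side {'camera_matrix': array([[528.6042266 ,   0.        , 319.23332576],
       [  0.        , 528.6042266 , 247.39422518],
       [  0.        ,   0.        ,   1.        ]]), 'D': array([0.05391131, 0.        , 0.        , 0.        , 0.        ]), 'R': array([[ 0.96248364, -0.27133236,  0.00199834],
       [-0.14743103, -0.52912905, -0.83563541],
       [ 0.22779231,  0.80399079, -0.54928087]]), 't': array([-0.49489985,  0.31091836,  0.93000034])}
top {'camera_matrix': array([[474.80958342,   0.        , 323.56313936],
       [  0.        , 474.80958342, 244.3044598 ],
       [  0.        ,   0.        ,   1.        ]]), 'D': array([0.02736715, 0.        , 0.        , 0.        , 0.        ]), 'R': array([[-0.00831133, -0.99995819, -0.00381202],
       [-0.97999516,  0.00890335, -0.19882208],
       [ 0.19884771,  0.00208328, -0.98002819]]), 't': array([0.29201348, 0.60272577, 1.08221008])}
```

View pics/side0.png

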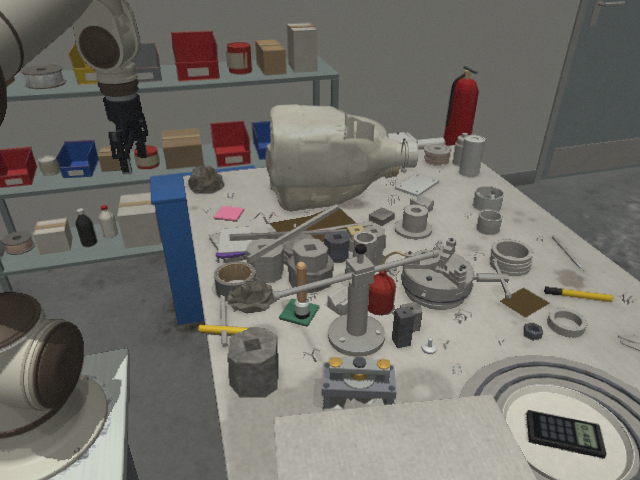

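View pics/top0.png

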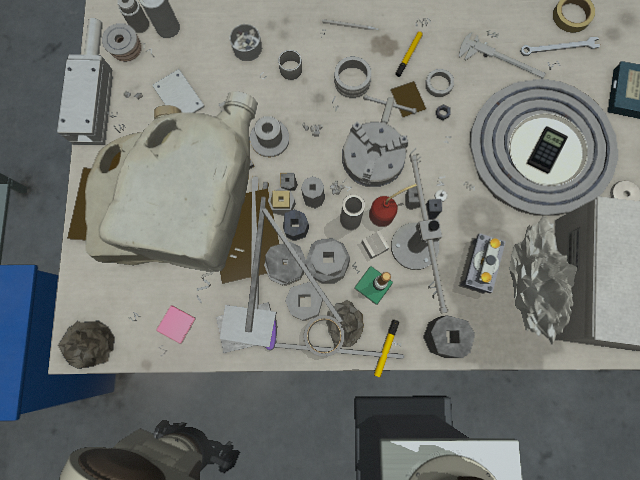

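The side view shows the mallet near (302,290) on its green pad at (300,312), and the stand at (358,380). In the top view the pad is at (373,285) and the stand at (484,263). I'll take crops next.

```bash
python3 - <<'E'
import cv2
s=cv2.imread("pics/side0.png");t=cv2.imread("pics/top0.png")
def c(im,x0,y0,w,h,k,n): cv2.imwrite(f"pics/{n}.png",cv2.resize(im[y0:y0+h,x0:x0+w],None,fx=k,fy=k,interpolation=cv2.INTER_CUBIC))
c(s,260,240,160,110,5,"c_s1"); c(s,300,335,120,80,6,"c_s2")
c(t,340,220,110,90,7,"c_t1"); c(t,450,220,80,80,7,"c_t2")
E
```

```text
(no output)
```

View pics/c_s1.png

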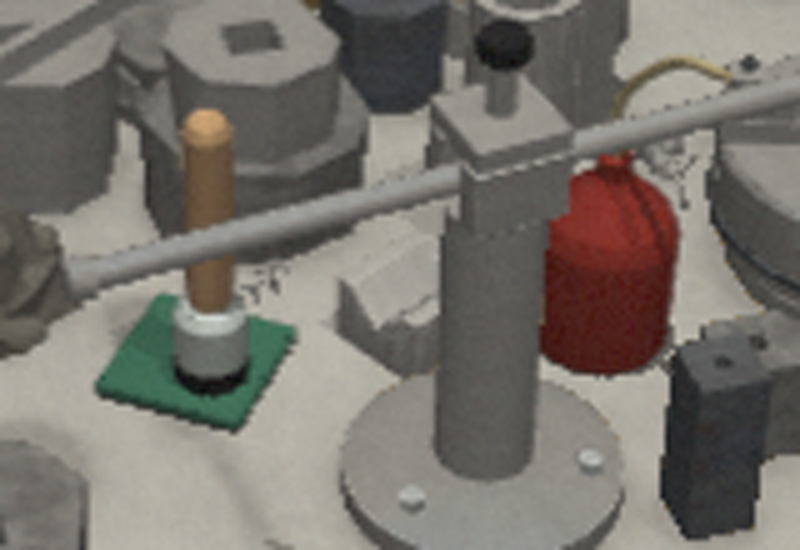

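View pics/c_s2.png

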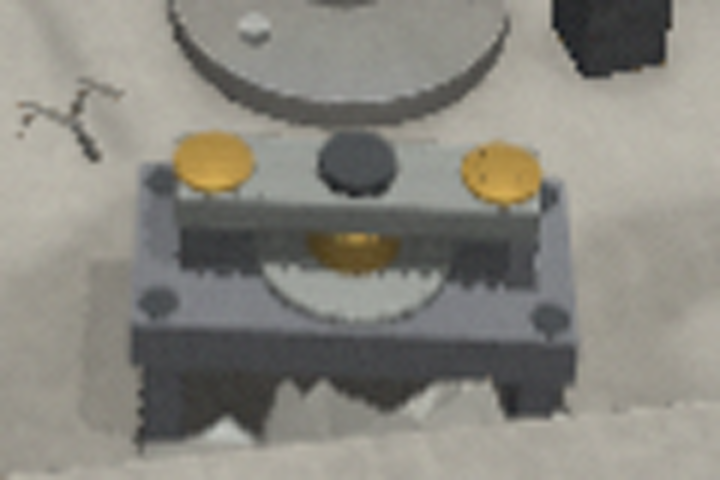

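View pics/c_t1.png

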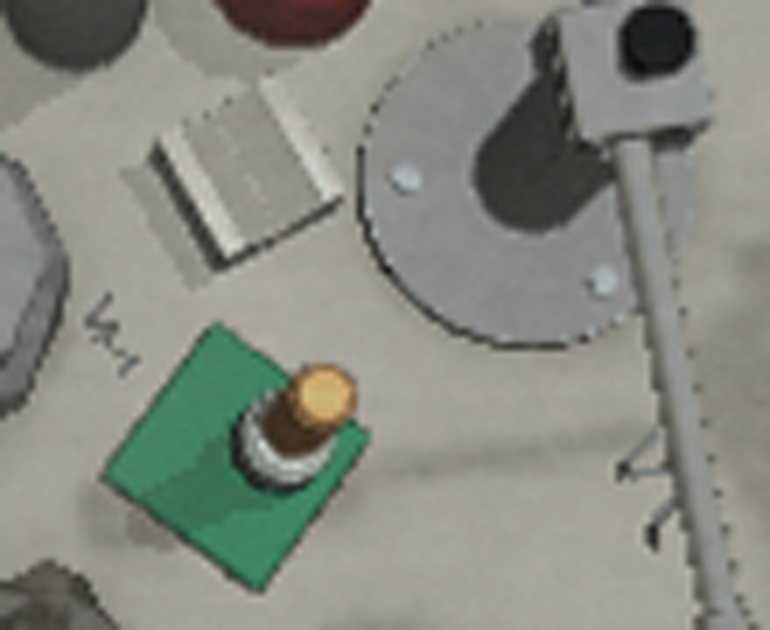

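View pics/c_t2.png

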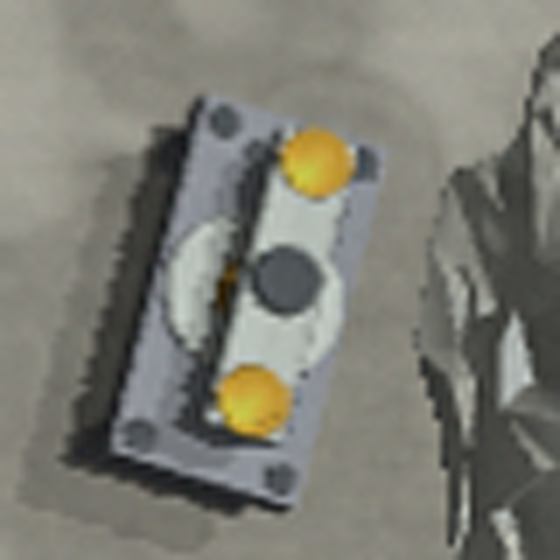

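```bash
cat > h.py <<'E'
import numpy as np, cv2
from workcell import bot, optics
P={n:optics.camera_params(n) for n in ("side","top")}
def un(n,uv):
    p=P[n]
    q=cv2.undistortPoints(np.array([[uv]],float),p["camera_matrix"],p["D"])[0,0]
    d=p["R"].T@np.array([q[0],q[1],1]); o=-p["R"].T@p["t"]; return o,d/np.linalg.norm(d)
def onz(n,uv,z):
    o,d=un(n,uv); return o+d*(z-o[2])/d[2]
def tri(us,ut):
    A=np.zeros((3,3));b=np.zeros(3)
    for n,u in (("side",us),("top",ut)):
        o,d=un(n,u);M=np.eye(3)-np.outer(d,d);A+=M;b+=M@o
    return np.linalg.solve(A,b)
def proj(n,X):
    p=P[n]; return cv2.projectPoints(np.array([X],float),cv2.Rodrigues(p["R"])[0],p["t"],p["camera_matrix"],p["D"])[0][0,0]
def cr(x0,y0,k,*pts): return [((a+.5)/k-.5+x0,(b+.5)/k-.5+y0) for a,b in pts]
E
python3 - <<'E'
from h import *
np.set_printoptions(precision=4,suppress=True)
ht=cr(340,220,7,(325,393))[0]; hs=cr(260,240,5,(209,124))[0]
print("mallet top",tri(hs,ht), onz("top",ht,.143),onz("side",hs,.143))
S=cr(300,335,6,(213,160),(502,172),(357,150)); T=cr(450,220,7,(253,400),(317,163),(287,280))
for n,a,b in zip(("near","far","disc"),S,T): print(n,tri(a,b),onz("top",b,.093),onz("side",a,.093))
c=cr(340,220,7,(218,322),(370,435),(260,592),(103,478))
Q=np.array([onz("top",x,.008) for x in c]);print(Q,Q.mean(0))
c=cr(260,240,5,(165,295),(297,330),(237,430),(97,385))
Q=np.array([onz("side",x,.008) for x in c]);print(Q,Q.mean(0))
# stand plate corners
c=cr(450,220,7,(207,95),(383,157),(296,508),(113,452))
Q=np.array([onz("top",x,.056) for x in c]);print("stand",Q,Q.mean(0))
#post knob top, bar
print("post",[onz("top",x,.228) for x in cr(340,220,7,(657,38))])
print("bar", [onz("top",x,.165) for x in [(443,310),(415,155)]])
E
```

```text
mallet top [0.5174 0.1498 0.1438] [0.5169 0.1498 0.143 ] [0.5182 0.151  0.143 ]
near [ 0.5191 -0.0843  0.0953] [ 0.5194 -0.0851  0.093 ] [ 0.5198 -0.0822  0.093 ]
far [ 0.5983 -0.1115  0.0954] [ 0.5986 -0.1123  0.093 ] [ 0.5995 -0.1093  0.093 ]
disc [ 0.5584 -0.0967  0.1006] [ 0.5592 -0.0993  0.093 ] [ 0.5617 -0.0897  0.093 ]
[[0.5607 0.1696 0.008 ]
 [0.5198 0.1169 0.008 ]
 [0.4649 0.1576 0.008 ]
 [0.5054 0.2118 0.008 ]] [0.5127 0.164  0.008 ]
[[0.5103 0.2111 0.008 ]
 [0.5618 0.1708 0.008 ]
 [0.5189 0.1134 0.008 ]
 [0.4672 0.1583 0.008 ]] [0.5146 0.1634 0.008 ]
stand [[ 0.6304 -0.09    0.056 ]
 [ 0.608  -0.1485  0.056 ]
 [ 0.4875 -0.1092  0.056 ]
 [ 0.5069 -0.0492  0.056 ]] [ 0.5582 -0.0992  0.056 ]
post [array([0.6099, 0.0596, 0.228 ])]
bar [array([0.4399, 0.0347, 0.165 ]), array([0.7886, 0.0777, 0.165 ])]
```

```bash
python3 - <<'E'
from h import *
np.set_printoptions(precision=4,suppress=True)
print(onz("side",(381,314),0),onz("side",(369,308),0),onz("side",(394,306),0),onz("top",(383,212),.1))
print(onz("side",(264,292),.16), "cylinder base",onz("top",(348,318),.08))
E
```

```text
[0.6896 0.115  0.    ] [0.671  0.1416 0.    ] [0.7282 0.1331 0.    ] [0.6737 0.1461 0.1   ]
[0.4237 0.0597 0.16  ] cylinder base [0.4285 0.2321 0.08  ]
```

```bash
python3 -m creep '[[-0.02,0.04,-0.01,0,0,0.112,1],[-0.041,0.08,-0.02,0,0,0.225,1],[-0.062,0.12,-0.02,0,0,0.337,1],[-0.082,0.16,-0.02,0,0,0.45,1],[-0.103,0.20,-0.02,0,0,0.562,1],[-0.123,0.24,-0.02,0,0,0.675,1],[-0.144,0.28,-0.02,0,0,0.787,1],[-0.164,0.32,-0.02,0,0,0.9,1]]'
```

```text
time: 0.9
ee_pos: [0.442, 0.2364, 0.2511]
tcp_rot: [180.0, 0.0, 16.2]
wrist_force: [0.3, 0.5, -0.3]
opening: 0.0859
```

```bash
python3 -m creep '[[0.016,0.035,0,0,0,0.1,1],[0.032,0.07,0,0,0,0.2,1],[0.0485,0.1057,0,0,0,0.287,1],[0.0485,0.1057,0,0,0,0.287,1],[0.0485,0.1057,0,0,0,0.287,1]]'; python3 - <<'E'
from h import *
for n in ("side","top"): cv2.imwrite(f"pics/{n}1.png",optics.camera(n)[:,:,::-1])
s=cv2.imread("pics/side1.png")[180:340,230:390];t=cv2.imread("pics/top1.png")[200:360,310:470]
cv2.imwrite("pics/m1.png",cv2.resize(np.hstack([s,t]),None,fx=2.5,fy=2.5,interpolation=cv2.INTER_CUBIC))
print(bot.get_obs()["ee_pos"],bot.get_obs()["tcp_rot"],bot.get_obs()["q"])
E
```

```text
time: 1.4
ee_pos: [0.5178, 0.1497, 0.2506]
tcp_rot: [180.0, 0.1, -0.1]
wrist_force: [0.0, 0.1, -0.6]
opening: 0.0855
[0.51724175 0.15088489 0.25113823] [-1.79996252e+02  3.17680634e-02  6.14850110e-02] [1.62559330e+01 3.94940475e+00 1.12052896e+01 9.72853471e+01
 1.24592452e-02 1.06194446e+02]
```

View pics/m1.png

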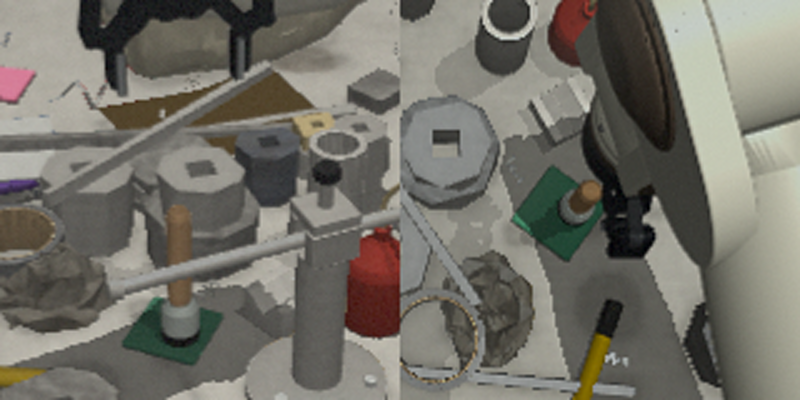

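```bash
python3 -m creep '[[0,0,0.04,0,0,0,1],[0,0,0.08,0,0,0,1],[0,0,0.12,0,0,0,1],[0,0,0.15,0,0,0,1],[0,0,0.165,0,0,0,1],[0,0,0.165,0,0,0,1]]'; python3 -m creep '[[0,0,0,0,0,0,0.6],[0,0,0,0,0,0,0.3],[0,0,0,0,0,0,0.0],[0,0,0,0,0,0,0.0],[0,0,0,0,0,0,0.0],[0,0,0,0,0,0,0.0],[0,0,0,0,0,0,0.0],[0,0,0,0,0,0,0.0]]' 80
```

```text
time: 2.1
ee_pos: [0.5163, 0.1509, 0.0848]
tcp_rot: [180.0, 0.2, 0.1]
wrist_force: [0.0, -0.5, 0.4]
opening: 0.0854
time: 2.9
ee_pos: [0.5174, 0.1505, 0.0872]
tcp_rot: [-180.0, 0.0, 0.0]
wrist_force: [-3.6, 0.3, 7.4]
opening: 0.0203
```

```bash
python3 -m creep '[[0,0,-0.02,0,0,0,0],[0,0,-0.06,0,0,0,0],[0,0,-0.1,0,0,0,0],[0,0,-0.15,0,0,0,0],[0,0,-0.2,0,0,0,0],[0,0,-0.225,0,0,0,0],[0,0,-0.225,0,0,0,0],[0,0,-0.225,0,0,0,0]]'; python3 - <<'E'
from h import *
for n in ("side","top"): cv2.imwrite(f"pics/{n}2.png",optics.camera(n)[:,:,::-1])
s=cv2.imread("pics/side2.png")[180:340,230:390];t=cv2.imread("pics/top2.png")[200:360,310:470]
cv2.imwrite("pics/m2.png",cv2.resize(np.hstack([s,t]),None,fx=2.5,fy=2.5,interpolation=cv2.INTER_CUBIC))
o=bot.get_obs();print(o["ee_pos"],o["tcp_rot"],o["wrist_force"],o["torque"])
E
```

```text
time: 3.7
ee_pos: [0.5179, 0.1505, 0.3106]
tcp_rot: [180.0, 0.0, -0.0]
wrist_force: [0.9, 0.1, -3.0]
opening: 0.0202
[0.51739941 0.15034595 0.30924922] [ 1.79954426e+02  1.62020945e-01 -3.37317990e-03] [-0.13468896  0.54263012 -3.03933005] [-0.02229012 -0.04966584  0.05301648]
```

View pics/m2.png

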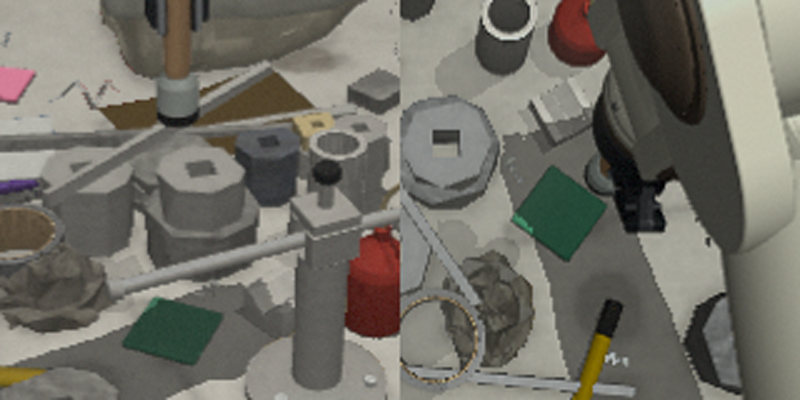

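```bash
python3 -m creep '[[0,0.04,0,0,0,0,0],[0,0.085,0,0,0,0,0],[0,0.13,0,0,0,0,0],[0,0.175,0,0,0,0,0],[0.001,0.215,0,0,0,0,0],[0.0017,0.2348,0,0,0,0,0],[0.0017,0.2348,0.04,0,0,0,0],[0.0017,0.2348,0.08,0,0,0,0]]';  python3 -m creep '[[0,0,0.03,0,0,0,0],[0,0,0.041,0,0,0,0],[0,0,0.041,0,0,0,0],[0,0,0.041,0,0,0,0]]'; python3 - <<'E'
from h import *
for n in ("side","top"): cv2.imwrite(f"pics/{n}3.png",optics.camera(n)[:,:,::-1])
s=cv2.imread("pics/side3.png")[260:420,280:440]
cv2.imwrite("pics/m3.png",cv2.resize(s,None,fx=5,fy=3.75*4/3,interpolation=cv2.INTER_CUBIC)[:600])
cv2.imwrite("pics/m3.png",cv2.resize(cv2.imread("pics/side3.png")[290:410,290:430],None,fx=5,fy=5,interpolation=cv2.INTER_CUBIC))
o=bot.get_obs();print(o["ee_pos"],o["tcp_rot"],o["wrist_force"],o["torque"])
E
```

```text
time: 4.6
ee_pos: [0.5192, -0.0853, 0.2291]
tcp_rot: [-180.0, 0.0, -0.1]
wrist_force: [0.3, 0.2, -3.6]
opening: 0.0202
time: 5.0
ee_pos: [0.5196, -0.0843, 0.1913]
tcp_rot: [180.0, -0.0, 0.0]
wrist_force: [0.1, 0.3, -1.6]
opening: 0.02
[ 0.52006649 -0.08441056  0.19201354] [ 1.79977955e+02 -1.35893954e-01  4.76005202e-03] [ 0.90634528  0.59812196 -1.32747082] [-0.01164732 -0.02871371 -0.03151623]
```

View pics/m3.png

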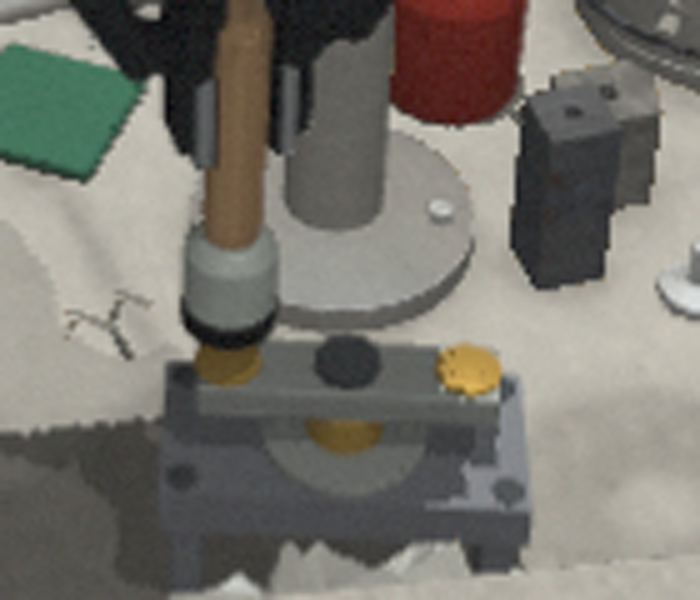

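View pics/top3.png

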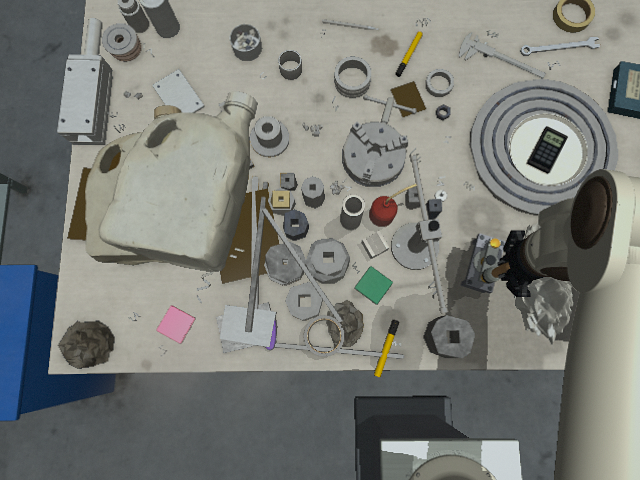

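```bash
python3 -m creep '[[0,0,0.006,0,0,0,0],[0,0,0.012,0,0,0,0],[0,0,0.013,0,0,0,0],[0,0,0.013,0,0,0,0]]'; python3 -m creep '[[0,0,0.001,0,0,0,0],[0,0,0.002,0,0,0,0],[0,0,0.002,0,0,0,0]]'; python3 -m creep '[[0,0,0.001,0,0,0,0],[0,0,0.001,0,0,0,0]]'; python3 -m creep '[[0,0,0.001,0,0,0,0],[0,0,0.001,0,0,0,0]]'
```

```text
time: 5.5
ee_pos: [0.5192, -0.0843, 0.1769]
tcp_rot: [-180.0, 0.0, 0.0]
wrist_force: [0.1, -0.2, -3.0]
opening: 0.0205
time: 5.8
ee_pos: [0.5194, -0.0843, 0.1752]
tcp_rot: [-180.0, 0.0, 0.0]
wrist_force: [0.3, 0.3, -2.0]
opening: 0.0202
time: 6.0
ee_pos: [0.5194, -0.0844, 0.1742]
tcp_rot: [180.0, 0.0, 0.0]
wrist_force: [0.8, -0.5, -1.7]
opening: 0.0199
time: 6.2
ee_pos: [0.5195, -0.0844, 0.1736]
tcp_rot: [180.0, -0.0, -0.0]
wrist_force: [-0.2, 0.8, 0.9]
opening: 0.0204
```

```bash
for i in 1 2 3; do python3 -m creep '[[0,0,0.0005,0,0,0,0],[0,0,0.001,0,0,0,0],[0,0,0.001,0,0,0,0]]' | grep -E "ee_pos|force"; done
```

```text
ee_pos: [0.5195, -0.0844, 0.1732]
wrist_force: [-1.2, 0.1, 5.8]
ee_pos: [0.5193, -0.0843, 0.1722]
wrist_force: [-2.7, 0.5, 6.0]
ee_pos: [0.5192, -0.0843, 0.1712]
wrist_force: [-3.7, -0.6, 6.8]
```

```bash
for i in 1 2; do python3 -m creep '[[0,0,0.0005,0,0,0,0],[0,0,0.001,0,0,0,0],[0,0,0.001,0,0,0,0]]' | grep -E "ee_pos|force"; done
```

```text
ee_pos: [0.519, -0.0843, 0.1702]
wrist_force: [-3.7, -0.1, 6.7]
ee_pos: [0.519, -0.0842, 0.1694]
wrist_force: [-4.3, 0.7, 9.4]
```

```bash
for i in 1; do python3 -m creep '[[0,0,0.0005,0,0,0,0],[0,0,0.001,0,0,0,0],[0,0,0.001,0,0,0,0]]' | grep -E "ee_pos|force"; done
```

```text
ee_pos: [0.5189, -0.0843, 0.169]
wrist_force: [-6.6, 1.0, 13.3]
```

```bash
python3 -m creep '[[0,0,-0.015,0,0,0,0],[0,0,-0.025,0,0,0,0],[0.04,0.0135,-0.025,0,0,0,0],[0.0792,0.027,-0.025,0,0,0,0],[0.0792,0.027,-0.025,0,0,0,0],[0.0792,0.027,-0.015,0,0,0,0],[0.0792,0.027,-0.011,0,0,0,0],[0.0792,0.027,-0.011,0,0,0,0]]'; python3 -m creep '[[0,0,0.001,0,0,0,0],[0,0,0.001,0,0,0,0]]'| grep -E "ee_pos|force"; python3 - <<'E'
from h import *
cv2.imwrite("pics/m4.png",cv2.resize(optics.camera("side")[290:410,290:430,::-1],None,fx=5,fy=5,interpolation=cv2.INTER_CUBIC))
E
```

```text
time: 8.8
ee_pos: [0.5975, -0.111, 0.1778]
tcp_rot: [-180.0, 0.1, 0.0]
wrist_force: [0.4, 0.4, -3.1]
opening: 0.0201
ee_pos: [0.5983, -0.1112, 0.1781]
wrist_force: [-0.4, -1.0, -2.4]
```

View pics/m4.png

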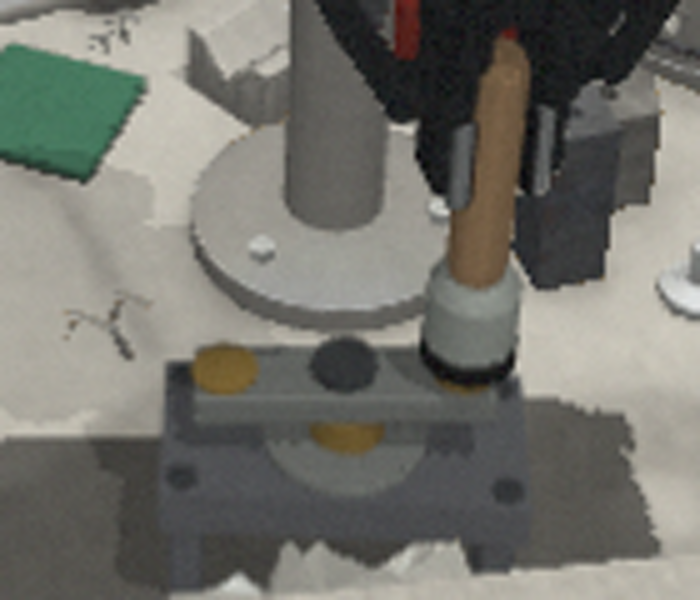

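```bash
python3 - <<'E'
from h import *
for z in (.10,.14,.22):
    u=proj("side",(0.598,-.111,z)); print(z,(u-[290,290])*5)
for z in (.11,.22):
    u=proj("side",(0.519,-.0843,z)); print(z,(u-[290,290])*5)
E
```

```text
0.1 [465.334493   356.16685874]
0.14 [473.15108563 271.27816545]
0.22 [490.08198001  88.91159459]
0.11 [225.98767928 325.65335302]
0.22 [232.14156624  79.79131701]
```

```bash
for i in 1 2 3; do python3 -m creep '[[0,0,0.0005,0,0,0,0],[0,0,0.001,0,0,0,0],[0,0,0.001,0,0,0,0]]' 120| grep -E "ee_pos|force"; done
```

```text
ee_pos: [0.5986, -0.1114, 0.1763]
wrist_force: [0.3, -0.7, -2.6]
ee_pos: [0.5986, -0.1114, 0.1754]
wrist_force: [-0.3, -0.3, -0.6]
ee_pos: [0.5987, -0.1114, 0.1747]
wrist_force: [-1.1, 0.5, 1.8]
```

```bash
for i in 1 2 3 4; do python3 -m creep '[[0,0,0.0005,0,0,0,0],[0,0,0.001,0,0,0,0],[0,0,0.001,0,0,0,0]]' | grep -E "ee_pos|force"; done
```

```text
ee_pos: [0.5989, -0.1114, 0.1739]
wrist_force: [-0.3, 0.5, 4.5]
ee_pos: [0.5991, -0.1115, 0.1729]
wrist_force: [0.2, 0.3, 5.0]
ee_pos: [0.5993, -0.1115, 0.1721]
wrist_force: [1.7, 0.2, 4.7]
ee_pos: [0.5994, -0.1116, 0.1712]
wrist_force: [2.3, -0.6, 5.8]
```

```bash
for i in 1 2 3 4; do python3 -m creep '[[0,0,0.0005,0,0,0,0],[0,0,0.001,0,0,0,0],[0,0,0.001,0,0,0,0]]' | grep -E "ee_pos|force"; done
```

```text
ee_pos: [0.5996, -0.1116, 0.1703]
wrist_force: [2.4, -1.0, 6.5]
ee_pos: [0.5997, -0.1116, 0.1694]
wrist_force: [3.5, -1.1, 5.6]
ee_pos: [0.5999, -0.1117, 0.1685]
wrist_force: [3.9, -1.3, 6.3]
ee_pos: [0.6, -0.1117, 0.1677]
wrist_force: [3.7, -1.7, 6.7]
```

```bash
for i in 1 2; do python3 -m creep '[[0,0,0.0005,0,0,0,0],[0,0,0.001,0,0,0,0],[0,0,0.001,0,0,0,0]]' | grep -E "ee_pos|force"; done
```

```text
ee_pos: [0.6002, -0.1117, 0.1667]
wrist_force: [4.3, -1.7, 7.5]
ee_pos: [0.6003, -0.1118, 0.1659]
wrist_force: [4.7, -1.0, 6.9]
```

```bash
for i in 1 ; do python3 -m creep '[[0,0,0.0005,0,0,0,0],[0,0,0.001,0,0,0,0],[0,0,0.001,0,0,0,0]]' | grep -E "ee_pos|force"; done
```

```text
ee_pos: [0.6004, -0.1118, 0.1651]
wrist_force: [5.1, -1.7, 7.5]
```

```bash
for i in 1 ; do python3 -m creep '[[0,0,0.0005,0,0,0,0],[0,0,0.001,0,0,0,0],[0,0,0.001,0,0,0,0]]' | grep -E "ee_pos|force"; done
```

```text
ee_pos: [0.6004, -0.1119, 0.1647]
wrist_force: [3.6, -1.8, 11.9]
```

```bash
python3 -m creep '[[0,0,-0.015,0,0,0,0],[0,0,-0.025,0,0,0,0],[-0.04,-0.0135,-0.025,0,0,0,0],[-0.0792,-0.027,-0.025,0,0,0,0],[-0.0792,-0.027,-0.025,0,0,0,0],[-0.0792,-0.027,-0.016,0,0,0,0],[-0.0792,-0.027,-0.012,0,0,0,0],[-0.0792,-0.027,-0.012,0,0,0,0]]'; for i in 1 2; do python3 -m creep '[[0,0,0.0005,0,0,0,0],[0,0,0.001,0,0,0,0],[0,0,0.001,0,0,0,0]]'| grep -E "ee_pos|force"; done; python3 - <<'E'
from h import *
cv2.imwrite("pics/m5.png",cv2.resize(optics.camera("side")[290:410,290:430,::-1],None,fx=5,fy=5,interpolation=cv2.INTER_CUBIC))
E
```

```text
time: 14.35
ee_pos: [0.5197, -0.0845, 0.173]
tcp_rot: [-180.0, 0.1, -0.0]
wrist_force: [-0.5, -0.2, -2.3]
opening: 0.0196
ee_pos: [0.5196, -0.0845, 0.1732]
wrist_force: [-0.6, -0.5, -2.2]
ee_pos: [0.5195, -0.0844, 0.1725]
wrist_force: [0.6, 0.4, -1.6]
```

View pics/m5.png

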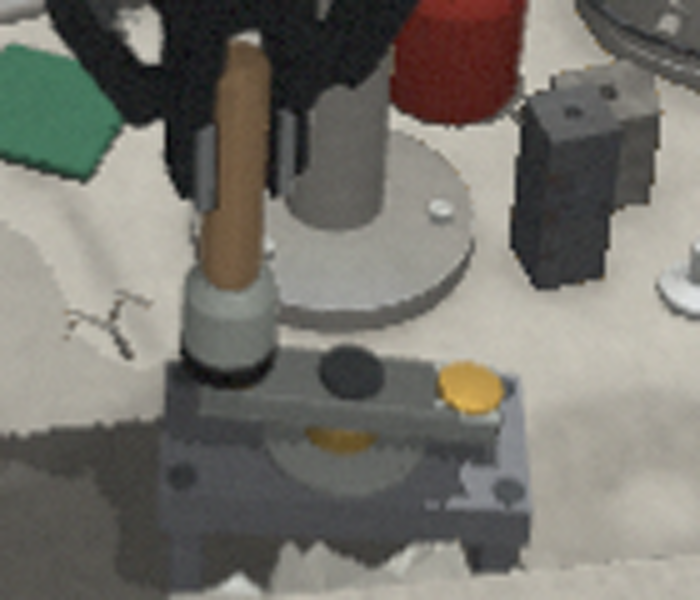

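```bash
for i in 1 2 3 4; do python3 -m creep '[[0,0,0.0005,0,0,0,0],[0,0,0.001,0,0,0,0],[0,0,0.001,0,0,0,0]]' | grep -E "ee_pos|force"; done
```

```text
ee_pos: [0.5194, -0.0844, 0.1718]
wrist_force: [-1.7, 0.3, 3.8]
ee_pos: [0.5193, -0.0843, 0.1707]
wrist_force: [-3.0, 1.3, 5.1]
ee_pos: [0.5191, -0.0843, 0.1697]
wrist_force: [-3.3, 0.2, 5.7]
ee_pos: [0.5189, -0.0842, 0.1687]
wrist_force: [-4.4, 0.4, 5.8]
```

```bash
for i in 1 2 3; do python3 -m creep '[[0,0,0.0005,0,0,0,0],[0,0,0.001,0,0,0,0],[0,0,0.001,0,0,0,0]]' | grep -E "ee_pos|force"; done
```

```text
ee_pos: [0.5187, -0.0842, 0.1677]
wrist_force: [-4.5, 1.6, 6.1]
ee_pos: [0.5186, -0.0841, 0.1667]
wrist_force: [-6.0, 1.4, 7.2]
ee_pos: [0.5185, -0.0841, 0.1656]
wrist_force: [-6.6, 1.5, 7.7]
```

```bash
for i in 1; do python3 -m creep '[[0,0,0.0005,0,0,0,0],[0,0,0.001,0,0,0,0],[0,0,0.001,0,0,0,0]]' | grep -E "ee_pos|force"; done
```

```text
ee_pos: [0.5184, -0.0841, 0.1647]
wrist_force: [-5.1, 1.1, 7.3]
```

```bash
for i in 1; do python3 -m creep '[[0,0,0.0005,0,0,0,0],[0,0,0.001,0,0,0,0],[0,0,0.001,0,0,0,0]]' | grep -E "ee_pos|force"; done
```

```text
ee_pos: [0.5184, -0.0841, 0.1637]
wrist_force: [-7.1, 0.9, 6.5]
```

```bash
for i in 1; do python3 -m creep '[[0,0,0.0005,0,0,0,0],[0,0,0.001,0,0,0,0],[0,0,0.001,0,0,0,0]]' | grep -E "ee_pos|force"; done
```

```text
ee_pos: [0.5183, -0.0841, 0.1627]
wrist_force: [-7.0, 2.1, 6.9]
```

```bash
for i in 1; do python3 -m creep '[[0,0,0.0005,0,0,0,0],[0,0,0.001,0,0,0,0],[0,0,0.001,0,0,0,0]]' | grep -E "ee_pos|force"; done
```

```text
ee_pos: [0.5183, -0.084, 0.1621]
wrist_force: [-7.8, 2.3, 11.4]
```

```bash
python3 -m creep '[[0,0,-0.015,0,0,0,0],[0,0,-0.025,0,0,0,0],[0.04,0.0135,-0.025,0,0,0,0],[0.0792,0.027,-0.025,0,0,0,0],[0.0792,0.027,-0.025,0,0,0,0],[0.0792,0.027,-0.015,0,0,0,0],[0.0792,0.027,-0.0105,0,0,0,0],[0.0792,0.027,-0.0105,0,0,0,0]]'| grep -E "ee_pos|force"; for i in 1 2 3 ; do python3 -m creep '[[0,0,0.0005,0,0,0,0],[0,0,0.001,0,0,0,0],[0,0,0.001,0,0,0,0]]'| grep -E "ee_pos|force"; done; python3 - <<'E'
from h import *
cv2.imwrite("pics/m6.png",cv2.resize(optics.camera("side")[290:410,290:430,::-1],None,fx=5,fy=5,interpolation=cv2.INTER_CUBIC))
E
```

```text
ee_pos: [0.5975, -0.111, 0.1711]
wrist_force: [-0.6, -0.3, -2.0]
ee_pos: [0.5985, -0.1113, 0.1714]
wrist_force: [-0.3, -0.0, -2.2]
ee_pos: [0.5986, -0.1114, 0.1697]
wrist_force: [-0.1, 0.3, -2.8]
ee_pos: [0.5986, -0.1114, 0.1687]
wrist_force: [-0.1, -0.4, -3.0]
```

View pics/m6.png

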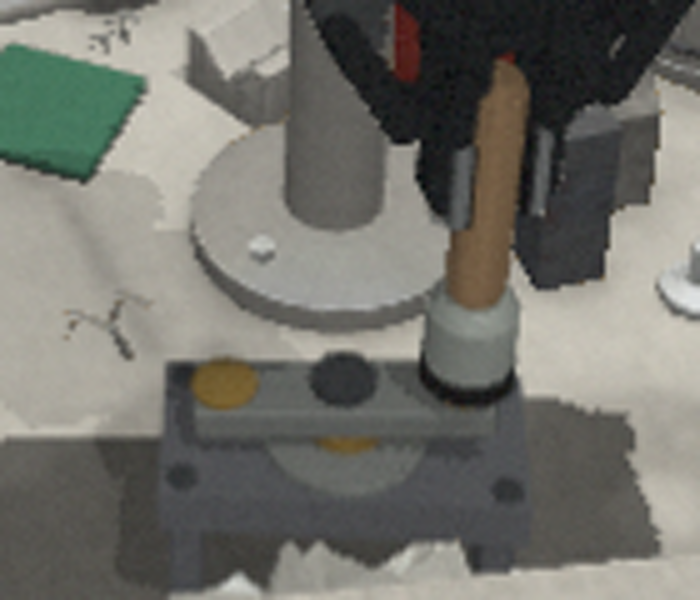

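```bash
for i in 1 2 3 4 5; do python3 -m creep '[[0,0,0.0005,0,0,0,0],[0,0,0.001,0,0,0,0],[0,0,0.001,0,0,0,0]]' | grep -E "ee_pos|force"; done
```

```text
ee_pos: [0.5986, -0.1114, 0.168]
wrist_force: [-0.3, -0.4, -0.4]
ee_pos: [0.5988, -0.1114, 0.1674]
wrist_force: [-0.9, 0.3, 4.3]
ee_pos: [0.599, -0.1115, 0.1664]
wrist_force: [0.0, -0.7, 5.3]
ee_pos: [0.5992, -0.1115, 0.1655]
wrist_force: [0.6, -1.2, 5.4]
ee_pos: [0.5993, -0.1115, 0.1646]
wrist_force: [1.0, 0.0, 5.4]
```

```bash
for i in 1 2; do python3 -m creep '[[0,0,0.0005,0,0,0,0],[0,0,0.001,0,0,0,0],[0,0,0.001,0,0,0,0]]' | grep -E "ee_pos|force"; done
```

```text
ee_pos: [0.5995, -0.1116, 0.1637]
wrist_force: [1.5, -0.2, 6.3]
ee_pos: [0.5996, -0.1116, 0.1628]
wrist_force: [3.1, -1.7, 5.5]
```

```bash
for i in 1 2; do python3 -m creep '[[0,0,0.0005,0,0,0,0],[0,0,0.001,0,0,0,0],[0,0,0.001,0,0,0,0]]' | grep -E "ee_pos|force"; done
```

```text
ee_pos: [0.5998, -0.1117, 0.1619]
wrist_force: [2.8, -0.7, 6.0]
ee_pos: [0.5999, -0.1117, 0.161]
wrist_force: [4.0, -1.5, 6.9]
```

```bash
for i in 1; do python3 -m creep '[[0,0,0.0005,0,0,0,0],[0,0,0.001,0,0,0,0],[0,0,0.001,0,0,0,0]]' | grep -E "ee_pos|force"; done
```

```text
ee_pos: [0.6001, -0.1117, 0.1602]
wrist_force: [3.9, -1.2, 7.5]
```

```bash
for i in 1; do python3 -m creep '[[0,0,0.0005,0,0,0,0],[0,0,0.001,0,0,0,0],[0,0,0.001,0,0,0,0]]' | grep -E "ee_pos|force"; done
```

```text
ee_pos: [0.6002, -0.1118, 0.1593]
wrist_force: [3.9, -1.3, 7.3]
```

```bash
for i in 1; do python3 -m creep '[[0,0,0.0005,0,0,0,0],[0,0,0.001,0,0,0,0],[0,0,0.001,0,0,0,0]]' | grep -E "ee_pos|force"; done
```

```text
ee_pos: [0.6003, -0.1118, 0.1584]
wrist_force: [3.6, -1.2, 7.3]
```

```bash
for i in 1; do python3 -m creep '[[0,0,0.0005,0,0,0,0],[0,0,0.001,0,0,0,0],[0,0,0.001,0,0,0,0]]' | grep -E "ee_pos|force"; done
```

```text
ee_pos: [0.6004, -0.1118, 0.1579]
wrist_force: [4.6, -2.4, 11.1]
```

```bash
python3 -m creep '[[0,0,-0.015,0,0,0,0],[0,0,-0.025,0,0,0,0],[-0.04,-0.0135,-0.025,0,0,0,0],[-0.0792,-0.027,-0.025,0,0,0,0],[-0.0792,-0.027,-0.025,0,0,0,0],[-0.0792,-0.027,-0.016,0,0,0,0],[-0.0792,-0.027,-0.012,0,0,0,0],[-0.0792,-0.027,-0.012,0,0,0,0]]'| grep -E "ee_pos|force"; for i in 1 2; do python3 -m creep '[[0,0,0.0005,0,0,0,0],[0,0,0.001,0,0,0,0],[0,0,0.001,0,0,0,0]]'| grep -E "ee_pos|force"; done; python3 - <<'E'
from h import *
cv2.imwrite("pics/m7.png",cv2.resize(optics.camera("side")[290:410,290:430,::-1],None,fx=5,fy=5,interpolation=cv2.INTER_CUBIC))
E
```

```text
ee_pos: [0.5196, -0.0845, 0.1664]
wrist_force: [0.7, -0.5, -2.3]
ee_pos: [0.5196, -0.0844, 0.1667]
wrist_force: [0.8, 0.2, -1.2]
ee_pos: [0.5194, -0.0844, 0.1658]
wrist_force: [-0.6, -0.5, -2.1]
```

View pics/m7.png

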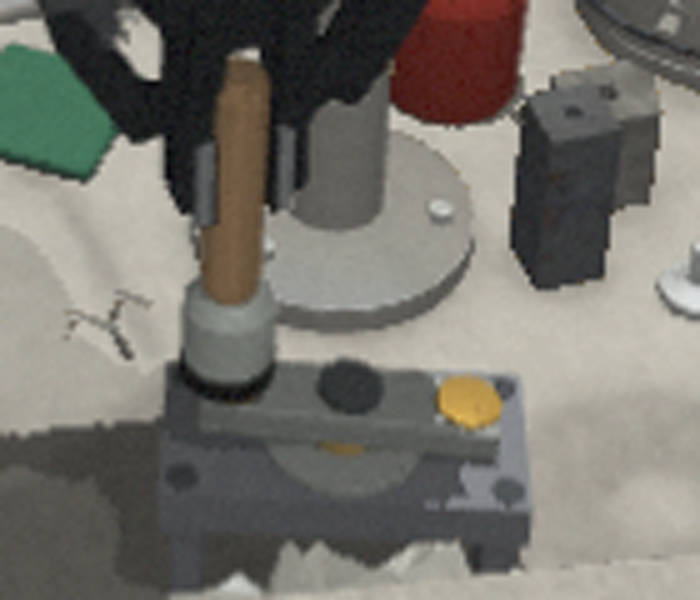

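```bash
for i in 1 2 3 4; do python3 -m creep '[[0,0,0.0005,0,0,0,0],[0,0,0.001,0,0,0,0],[0,0,0.001,0,0,0,0]]' | grep -E "ee_pos|force"; done
```

```text
ee_pos: [0.5194, -0.0844, 0.1652]
wrist_force: [-0.4, -0.7, 0.9]
ee_pos: [0.5193, -0.0843, 0.1643]
wrist_force: [-2.7, 0.1, 4.4]
ee_pos: [0.5192, -0.0843, 0.1633]
wrist_force: [-2.8, 0.5, 5.1]
ee_pos: [0.519, -0.0843, 0.1623]
wrist_force: [-4.5, 1.3, 5.9]
```

```bash
for i in 1 2; do python3 -m creep '[[0,0,0.0005,0,0,0,0],[0,0,0.001,0,0,0,0],[0,0,0.001,0,0,0,0]]' | grep -E "ee_pos|force"; done
```

```text
ee_pos: [0.5188, -0.0842, 0.1613]
wrist_force: [-5.8, 0.8, 6.4]
ee_pos: [0.5187, -0.0842, 0.1603]
wrist_force: [-6.5, 1.6, 7.0]
```

```bash
for i in 1; do python3 -m creep '[[0,0,0.0005,0,0,0,0],[0,0,0.001,0,0,0,0],[0,0,0.001,0,0,0,0]]' | grep -E "ee_pos|force"; done
```

```text
ee_pos: [0.5186, -0.0842, 0.1593]
wrist_force: [-4.9, 1.6, 6.7]
```

```bash
for i in 1; do python3 -m creep '[[0,0,0.0005,0,0,0,0],[0,0,0.001,0,0,0,0],[0,0,0.001,0,0,0,0]]' | grep -E "ee_pos|force"; done
```

```text
ee_pos: [0.5186, -0.0841, 0.1584]
wrist_force: [-6.1, 1.8, 8.4]
```

```bash
for i in 1; do python3 -m creep '[[0,0,0.0005,0,0,0,0],[0,0,0.001,0,0,0,0],[0,0,0.001,0,0,0,0]]' | grep -E "ee_pos|force"; done
```

```text
ee_pos: [0.5187, -0.0841, 0.1583]
wrist_force: [-7.9, 1.1, 14.6]
```

```bash
python3 -m creep '[[0,0,-0.015,0,0,0,0],[0,0,-0.035,0,0,0,0],[0,0,-0.06,0,0,0,0],[-0.03,-0.05,-0.08,0,0,0,0],[-0.03,-0.05,-0.08,0,0,0,0],[-0.03,-0.05,-0.08,0,0,0,0]]'| grep -E "ee_pos|force"; python3 - <<'E'
from h import *
im=optics.camera("side")[:,:,::-1]; cv2.imwrite("pics/side8.png",im)
cv2.imwrite("pics/m8.png",cv2.resize(im[335:415,300:420],None,fx=6,fy=6,interpolation=cv2.INTER_CUBIC))
im=optics.camera("top")[:,:,::-1]; cv2.imwrite("pics/top8.png",im)
E
```

```text
ee_pos: [0.4894, -0.0333, 0.2382]
wrist_force: [0.0, -0.2, -2.7]
```

View pics/m8.png

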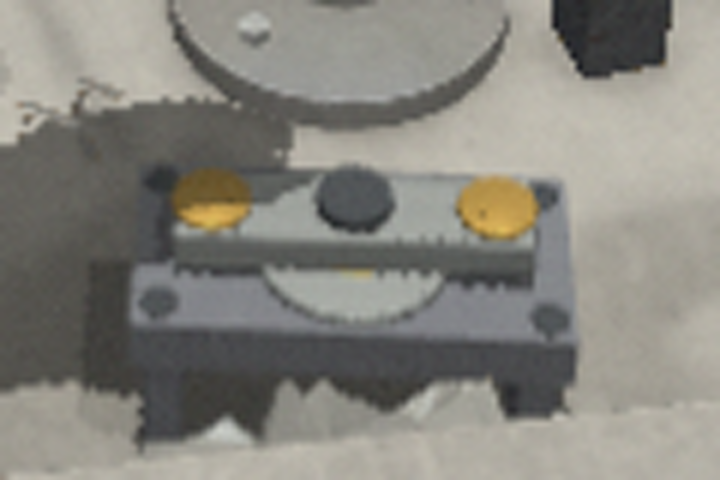

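```bash
python3 - <<'E'
from h import *
for X in ((.5193,-.0845),(.5985,-.1115)):
    for z in (.080,.083,.086,.0953):
        u=proj("side",(*X,z)); print(z,(u-[300,335]+.5)*6-.5)
E
```

```text
0.08 [213.02112945 197.67120918]
0.083 [213.20395546 190.37272256]
0.086 [213.38746014 183.04966112]
0.0953 [213.96068213 160.19051754]
0.08 [498.61576526 209.99881085]
0.083 [499.28965883 202.68715682]
0.086 [499.96608471 195.35076725]
0.0953 [502.07926547 172.44926811]
```

```bash
python3 -m creep '[[0.03,0.02,0,0,0,0,0],[0.065,0.045,0,0,0,0,0],[0.1,0.07,0,0,0,0,0],[0.1092,0.077,0.02,0,0,0,0],[0.1092,0.077,0.05,0,0,0,0],[0.1092,0.077,0.066,0,0,0,0],[0.1092,0.077,0.071,0,0,0,0],[0.1092,0.077,0.071,0,0,0,0]]'| grep -E "ee_pos|force"; for i in 1 2; do python3 -m creep '[[0,0,0.0005,0,0,0,0],[0,0,0.001,0,0,0,0],[0,0,0.001,0,0,0,0]]'| grep -E "ee_pos|force"; done
```

```text
ee_pos: [0.5983, -0.1119, 0.1646]
wrist_force: [-0.3, 0.5, -2.9]
ee_pos: [0.5989, -0.1114, 0.1657]
wrist_force: [0.0, 0.2, -2.5]
ee_pos: [0.5986, -0.1113, 0.1638]
wrist_force: [-0.1, -0.1, -3.4]
```

```bash
for i in 1 2 3; do python3 -m creep '[[0,0,0.0005,0,0,0,0],[0,0,0.001,0,0,0,0],[0,0,0.001,0,0,0,0]]'| grep -E "ee_pos|force"; done
```

```text
ee_pos: [0.5985, -0.1113, 0.1627]
wrist_force: [-0.3, -0.1, -3.0]
ee_pos: [0.5986, -0.1114, 0.1617]
wrist_force: [0.3, 0.1, -2.9]
ee_pos: [0.5985, -0.1113, 0.1607]
wrist_force: [-0.5, 0.1, -1.7]
```

```bash
for i in 1; do python3 -m creep '[[0,0,0.0005,0,0,0,0],[0,0,0.001,0,0,0,0],[0,0,0.001,0,0,0,0]]'| grep -E "ee_pos|force"; done
```

```text
ee_pos: [0.5986, -0.1114, 0.16]
wrist_force: [0.1, -0.5, -1.0]
```

```bash
for i in 1 2; do python3 -m creep '[[0,0,0.0005,0,0,0,0],[0,0,0.001,0,0,0,0],[0,0,0.001,0,0,0,0]]'| grep -E "ee_pos|force"; done
```

```text
ee_pos: [0.5987, -0.1114, 0.1596]
wrist_force: [-1.3, -0.0, 4.7]
ee_pos: [0.5989, -0.1114, 0.1588]
wrist_force: [-0.7, -0.4, 6.1]
```

```bash
for i in 1; do python3 -m creep '[[0,0,0.0005,0,0,0,0],[0,0,0.001,0,0,0,0],[0,0,0.001,0,0,0,0]]'| grep -E "ee_pos|force"; done
```

```text
ee_pos: [0.5989, -0.1115, 0.1587]
wrist_force: [-2.8, 0.3, 11.3]
```

```bash
python3 -m creep '[[0,0,-0.015,0,0,0,0],[0,0,-0.035,0,0,0,0],[0,0,-0.06,0,0,0,0],[-0.045,-0.03,-0.08,0,0,0,0],[-0.09,-0.06,-0.08,0,0,0,0],[-0.109,-0.1,-0.08,0,0,0,0],[-0.109,-0.1,-0.08,0,0,0,0],[-0.109,-0.1,-0.08,0,0,0,0]]'| grep -E "ee_pos|force"; python3 - <<'E'
from h import *
im=optics.camera("side")[:,:,::-1]; cv2.imwrite("pics/side9.png",im)
cv2.imwrite("pics/m9.png",cv2.resize(im[335:415,300:420],None,fx=6,fy=6,interpolation=cv2.INTER_CUBIC))
im=optics.camera("top")[:,:,::-1]; cv2.imwrite("pics/top9.png",im)
for f in ("side0","side8","side9"):
    h=cv2.cvtColor(cv2.imread(f"pics/{f}.png"),cv2.COLOR_BGR2HSV)[335:377,300:420]
    m=cv2.inRange(h,(10,130,60),(35,255,255))
    n,l,st,c=cv2.connectedComponentsWithStats(m)
    print(f,[(st[i].tolist(),c[i].round(2).tolist()) for i in range(1,n) if st[i][4]>30])
E
```

```text
ee_pos: [0.4892, -0.0104, 0.237]
wrist_force: [0.5, -0.3, -2.7]
side0 [([29, 23, 13, 9, 94], [35.03, 26.79]), ([77, 25, 13, 9, 93], [83.05, 28.88]), ([52, 39, 14, 3, 32], [58.5, 40.31])]
side8 [([29, 29, 12, 9, 91], [34.71, 33.03]), ([77, 30, 12, 10, 94], [82.53, 34.34])]
side9 [([29, 28, 13, 10, 98], [34.72, 32.54]), ([77, 31, 13, 9, 96], [82.72, 34.86])]
```

View pics/m9.png

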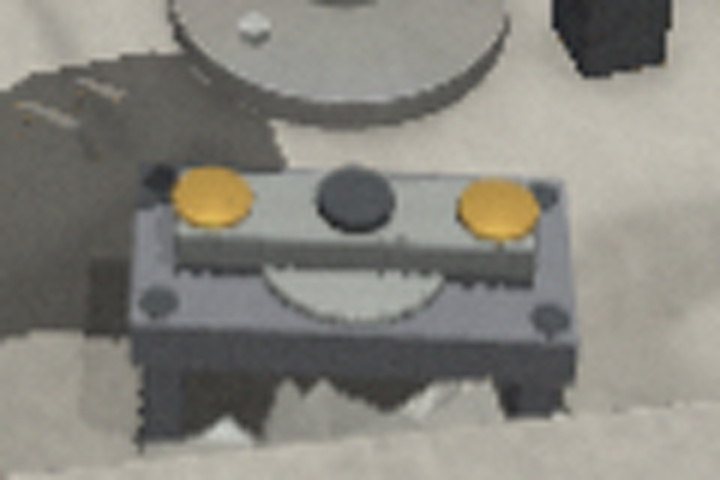

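```bash
python3 -m creep '[[0.02,0.04,0,0,0,0,0],[0.03,0.073,0,0,0,0,0],[0.03,0.073,0.02,0,0,0,0],[0.03,0.073,0.05,0,0,0,0],[0.03,0.073,0.068,0,0,0,0],[0.03,0.073,0.073,0,0,0,0],[0.03,0.073,0.073,0,0,0,0],[0.03,0.073,0.073,0,0,0,0]]'| grep -E "ee_pos|force"; for i in 1 2; do python3 -m creep '[[0,0,0.0005,0,0,0,0],[0,0,0.001,0,0,0,0],[0,0,0.001,0,0,0,0]]'| grep -E "ee_pos|force"; done
```

```text
ee_pos: [0.5201, -0.0848, 0.1647]
wrist_force: [-0.9, -0.6, -2.7]
ee_pos: [0.5198, -0.0843, 0.1633]
wrist_force: [-0.3, -0.0, -2.7]
ee_pos: [0.5195, -0.0843, 0.1617]
wrist_force: [0.3, -0.2, -2.8]
```

```bash
for i in 1; do python3 -m creep '[[0,0,0.0005,0,0,0,0],[0,0,0.001,0,0,0,0],[0,0,0.001,0,0,0,0]]'| grep -E "ee_pos|force"; done
```

```text
ee_pos: [0.5195, -0.0843, 0.1607]
wrist_force: [0.7, -0.6, -2.0]
```

```bash
for i in 1 2; do python3 -m creep '[[0,0,0.0005,0,0,0,0],[0,0,0.001,0,0,0,0],[0,0,0.001,0,0,0,0]]'| grep -E "ee_pos|force"; done
```

```text
ee_pos: [0.5196, -0.0843, 0.1597]
wrist_force: [0.4, 0.4, -2.2]
ee_pos: [0.5196, -0.0844, 0.1589]
wrist_force: [0.5, 0.2, -1.5]
```

```bash
for i in 1; do python3 -m creep '[[0,0,0.0005,0,0,0,0],[0,0,0.001,0,0,0,0],[0,0,0.001,0,0,0,0]]'| grep -E "ee_pos|force"; done
```

```text
ee_pos: [0.5197, -0.0844, 0.1588]
wrist_force: [-2.0, 0.4, 5.7]
```

```bash
for i in 1 2; do python3 -m creep '[[0,0,0.0005,0,0,0,0],[0,0,0.0005,0,0,0,0]]'| grep -E "ee_pos|force"; done
```

```text
ee_pos: [0.5198, -0.0844, 0.1587]
wrist_force: [-2.9, 0.1, 8.3]
ee_pos: [0.5198, -0.0844, 0.1587]
wrist_force: [-3.8, 0.5, 11.4]
```

```bash
python3 -m creep '[[0,0,-0.03,0,0,0,0],[0,0,-0.07,0,0,0,0],[0,0,-0.115,0,0,0,0],[0,0,-0.153,0,0,0,0],[0,-0.04,-0.153,0,0,0,0],[0,-0.085,-0.153,0,0,0,0],[0,-0.13,-0.153,0,0,0,0],[0,-0.175,-0.153,0,0,0,0]]'| grep -E "ee_pos|force";  python3 -m creep '[[0,-0.04,0,0,0,0,0],[-0.003,-0.07,0,0,0,0,0],[-0.003,-0.07,0,0,0,0,0],[-0.003,-0.07,0,0,0,0,0]]'; python3 - <<'E'
from h import *
im=optics.camera("side")[:,:,::-1]; cv2.imwrite("pics/side10.png",im)
cv2.imwrite("pics/m10.png",cv2.resize(im[150:250,240:370],None,fx=6,fy=6,interpolation=cv2.INTER_CUBIC))
cv2.imwrite("pics/m11.png",cv2.resize(im[335:415,300:420],None,fx=6,fy=6,interpolation=cv2.INTER_CUBIC))
h=cv2.cvtColor(im,cv2.COLOR_BGR2HSV)[335:377,300:420]
m=cv2.inRange(h,(10,130,60),(35,255,255))
n,l,st,c=cv2.connectedComponentsWithStats(m)
print([(st[i].tolist(),c[i].round(2).tolist()) for i in range(1,n) if st[i][4]>30])
e=bot.get_obs()["ee_pos"]
for z in (-.078,-.03,.0,.05): print((proj("side",e+[0,0,z])-[240,150])*6)
t=optics.camera("top")[:,:,::-1]; cv2.imwrite("pics/m12.png",cv2.resize(t[200:340,330:510],None,fx=4,fy=4,interpolation=cv2.INTER_CUBIC))
E
```

```text
ee_pos: [0.5194, 0.0922, 0.3096]
wrist_force: [1.8, -0.0, -3.3]
time: 37.4
ee_pos: [0.5165, 0.1612, 0.3094]
tcp_rot: [180.0, 0.0, 0.1]
wrist_force: [0.5, -1.0, -3.1]
opening: 0.0194
[([29, 28, 13, 10, 93], [34.85, 32.83]), ([77, 30, 13, 10, 96], [82.67, 34.85])]
[352.28016949 452.36488592]
[349.3705414  324.52994993]
[347.46174512 241.16291253]
[344.11196852  95.78802314]
```

View pics/m10.png

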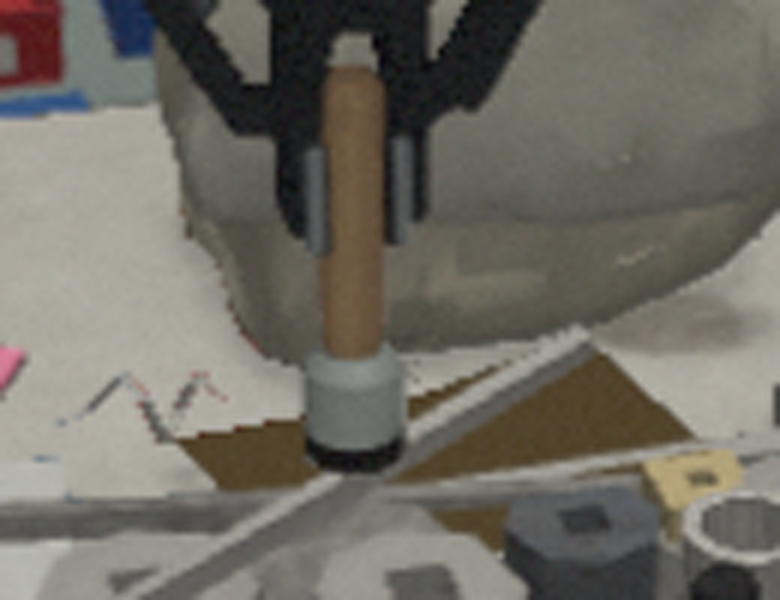

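View pics/m11.png

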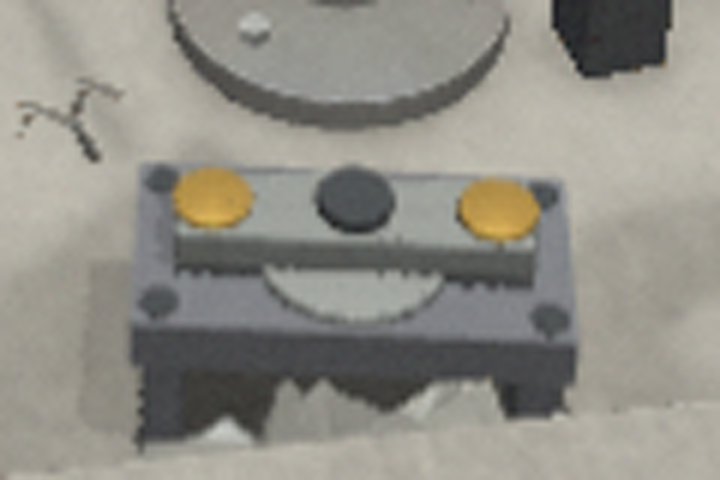

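View pics/m12.png

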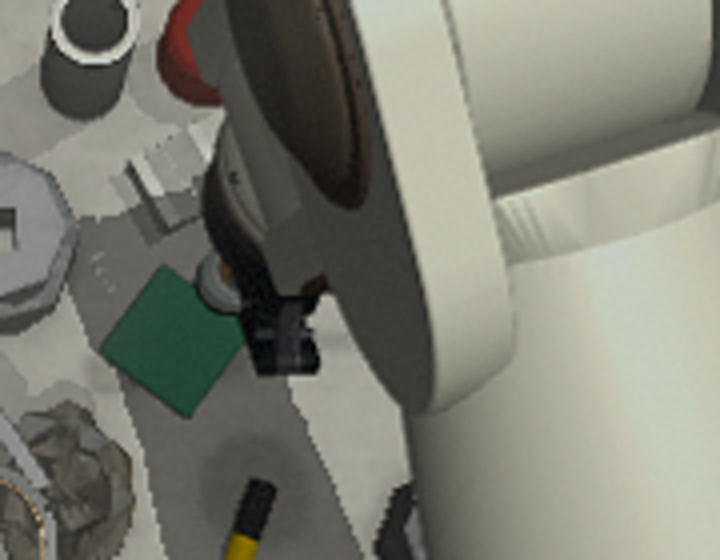

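```bash
python3 -m creep '[[0,0,0.04,0,0.015,0,0],[0,0,0.085,0,0.03,0,0],[0,0,0.13,0,0.03,0,0],[0,0,0.17,0,0.03,0,0],[0,0,0.2,0,0.03,0,0],[0,0,0.212,0,0.03,0,0],[0,0,0.212,0,0.03,0,0],[0,0,0.212,0,0.03,0,0]]';  python3 - <<'E'
from h import *
im=optics.camera("side")[:,:,::-1]; cv2.imwrite("pics/m13.png",cv2.resize(im[240:340,240:370],None,fx=6,fy=6,interpolation=cv2.INTER_CUBIC))
E
```

```text
time: 38.3
ee_pos: [0.5174, 0.1604, 0.0995]
tcp_rot: [-180.0, -1.8, -0.0]
wrist_force: [1.3, 0.1, -2.6]
opening: 0.0192
```

View pics/m13.png

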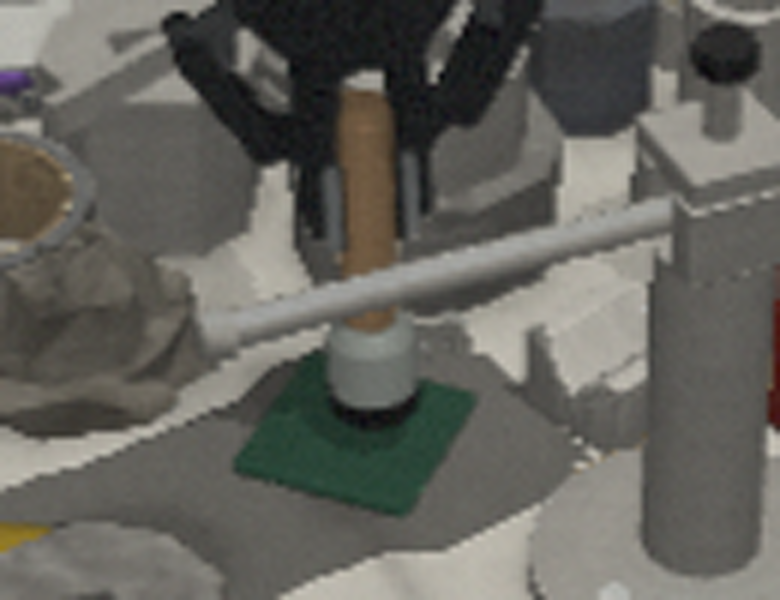

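```bash
python3 -m creep '[[0,0,0.003,0,0,0,0],[0,0,0.006,0,0,0,0],[0,0,0.008,0,0,0,0],[0,0,0.008,0,0,0,0]]' | grep -E "ee_pos|force"; for i in 1 2 3; do python3 -m creep '[[0,0,0.001,0,0,0,0],[0,0,0.001,0,0,0,0]]' | grep -E "ee_pos|force"; done
```

```text
ee_pos: [0.5167, 0.1607, 0.0896]
wrist_force: [0.2, 0.7, -2.2]
ee_pos: [0.5168, 0.1607, 0.0887]
wrist_force: [-1.0, -0.0, -2.5]
ee_pos: [0.5168, 0.1606, 0.0877]
wrist_force: [-0.2, 0.6, -3.9]
ee_pos: [0.5171, 0.1607, 0.0874]
wrist_force: [-1.4, -0.1, 3.7]
```

```bash
python3 -m creep '[[0,0,0.0003,0,0,0,0],[0,0,0.0003,0,0,0,0],[0,0,0.0003,0,0,0,0.26],[0,0,0.0003,0,0,0,0.32],[0,0,0.0003,0,0,0,0.4],[0,0,0.0003,0,0,0,0.6],[0,0,0.0003,0,0,0,0.8],[0,0,0.0003,0,0,0,0.8]]' 20; python3 -m creep '[[0,0,0,0,0,0,0.8],[0,0,0,0,0,0,0.8],[0,0,0,0,0,0,0.8]]'; python3 - <<'E'
from h import *
im=optics.camera("side")[:,:,::-1]; cv2.imwrite("pics/m14.png",cv2.resize(im[240:340,240:370],None,fx=6,fy=6,interpolation=cv2.INTER_CUBIC))
E
```

```text
time: 40.15
ee_pos: [0.5169, 0.1607, 0.0864]
tcp_rot: [180.0, -1.7, -0.0]
wrist_force: [0.2, -0.5, -0.7]
opening: 0.0682
time: 40.45
ee_pos: [0.5169, 0.1606, 0.0865]
tcp_rot: [-180.0, -1.7, -0.0]
wrist_force: [0.0, 0.4, 0.6]
opening: 0.0688
```

View pics/m14.png

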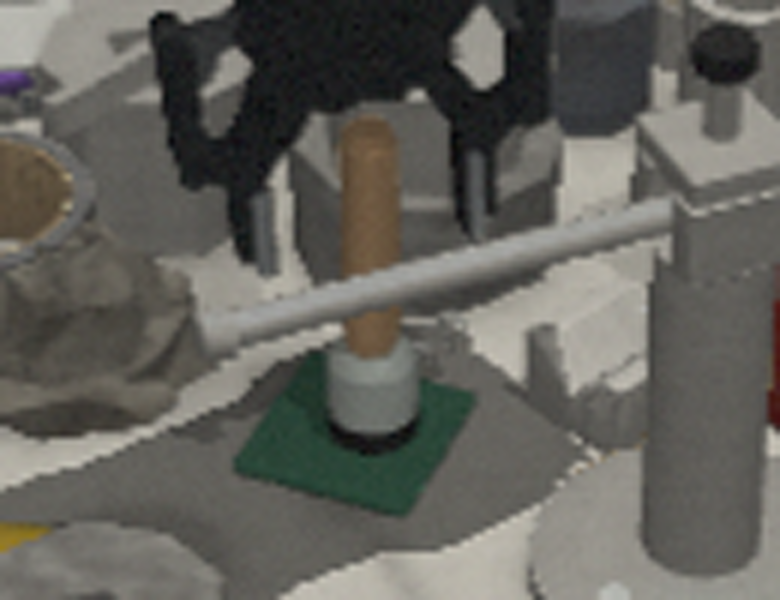

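Mallet stands upright near the centre of the pad, fingers clear on both sides. I'll retreat upward.

```bash
python3 -m creep '[[0,0,-0.02,0,0,0,0.8],[0,0,-0.05,0,0,0,0.8],[0,0,-0.09,0,0,0,0.8],[0,0,-0.13,0,0,0,0.8],[0,0,-0.17,0,0,0,0.8],[0,0,-0.2,0,0,0,0.8],[0,0,-0.2,0,0,0,0.8],[0,0,-0.2,0,0,0,0.8]]'; python3 - <<'E'
from h import *
im=optics.camera("side")[:,:,::-1]; cv2.imwrite("pics/side15.png",im)
t=optics.camera("top")[:,:,::-1]; cv2.imwrite("pics/top15.png",t)
a=cv2.resize(im[240:415,250:450],None,fx=4,fy=3.4,interpolation=cv2.INTER_CUBIC)
cv2.imwrite("pics/m15.png",a)
h=cv2.cvtColor(im,cv2.COLOR_BGR2HSV)[335:377,300:420]
n,l,st,c=cv2.connectedComponentsWithStats(cv2.inRange(h,(10,130,60),(35,255,255)))
print([(st[i].tolist(),c[i].round(2).tolist()) for i in range(1,n) if st[i][4]>30])
for z in (.008,.058,.144): u=proj("side",(.515,.161,z)); print((u-[250,240])*[4,3.4])
E
```

```text
time: 41.3
ee_pos: [0.5113, 0.1607, 0.2867]
tcp_rot: [-180.0, -1.8, -0.0]
wrist_force: [0.3, -0.3, -1.4]
opening: 0.0685
[([29, 29, 13, 9, 92], [34.85, 32.88]), ([77, 31, 13, 9, 95], [82.68, 34.91])]
[199.51243168 244.73300678]
[197.8697983 184.294289 ]
[194.82947775  73.39907449]
```

View pics/m15.png

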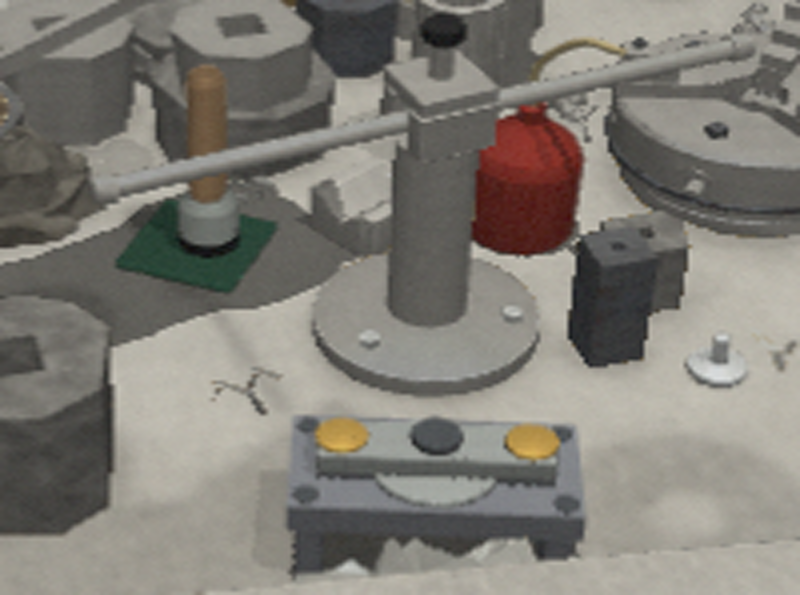

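```bash
python3 - <<'E'
from workcell import bot
print(bot.job_done()); print(bot.get_obs()["time"])
E
```

```text
the job is handed in; nothing more can be done
None
the job is handed in; nothing more can be done
```

I pressed the bar down with the mallet in six alternating presses, near pad then far pad, until it seated on the stand. I then stood the mallet back on the green pad and let go. The job was handed in at about 41 s; no verdict is reported.

- **Bar:** In the last near press the pad did not move under about 14 N, so it had bottomed. In the last picture the pads measure about 80.3 mm (near) and 80.5 mm (far) above the bench, with an uncertainty of about 1 mm. They look level with each other, and no bushing shows under the bar.
- **Force on the bar:** The highest reading at the end of a move was about 17 N vertical, about 19 N in total, against the 24 N limit. Force was only read at the end of each short move, so brief peaks in between were not seen.
- **Mallet:** It tilted about 2° in the grip during pressing, so I tilted the tool to correct that before setting it down. It now stands upright near the middle of the pad, released, with the gripper well clear above it.
- **Bystanders:** The oil can, thumb screw and vee block look unmoved in the last side picture; I did not measure their positions.

No check failed. The first look after five presses showed the far pad about 1 mm high and a sliver of bushing, so I pressed far and near once more.

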